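# Close a dry-storage box over an iron find

### The job

Get the iron find ready for dry storage: stand the metal desiccant canister upright in the round collar inside the box, put the lid on the box, and press it down until it is fully home with the spring catches at both ends snapped over it. Do not push the find off its foam bed, and leave the closed box standing on the worktop.

Things in the scene. Friction and masses are not known exactly. Their poses are not given: they have to be found in the camera images.
- dry_box: open clear box, outer 150 (x) x 200 (y) x 88 mm (z), heavy (2 kg), walls and floor 4 mm; origin: centre of its underside, z up. Outside each y end, at y = -108 and +108, a 44 mm wide blue sprung catch rises to z = 107; its nose slopes in over the opening from z = 102 to 93. Foam bed, top at z = 18, fills the +y half (x -58..58, y 2..86); collar in the -y half
- ring_seat (a point): centre of the collar for the canister, on the box's inner floor (4 mm above the underside), at x = 0, y = -46 mm in the box; collar bore 58 mm, outside 66 mm, 20 mm high; axes as the box's
- bed_mid (a point): middle of the top of the foam bed, 116 x 84 mm, at x = 0, y = 44, z = 18 mm in the box; the find lies on it
- rim_mid (a point): middle of the box's mouth, level with its rim (z = 88 mm in the box); axes as the box's; a lid fully home has its plate's underside here
- lid: blue lid, 160 g, plate 158 (x) x 192 (y) x 5 mm, a 60 mm wide ear, 3 mm thick, at each y end (y to 103) for the catches; same both ways round. Origin: middle of the lower edge of its 22 mm deep plug, which fits the mouth with 1.5 mm play a side (5.5 at its lower edge). Plate top at z = 27. Home: origin at z = 66 mm in the box; just laid on, it stands 10 mm higher
- lid_handle (a point): middle of the lid's bar handle, 90 mm long along the lid's y, 18 mm wide (x), 14 mm thick: it spans 20 to 34 mm above the plate's top and stands on a post under each end (y = -36, 36; 16 mm wide). This point is 27 mm above the plate's top, 54 mm above the lid's origin
- pad_a (a point): top of the ribbed press pad (56 x 22 mm) at the lid's -y end, at y = -80 mm, 2 mm above the plate's top; axes as the lid's. Pushing down here with about 12 N (up to 16) makes the catch at that end snap
- pad_b (a point): the same at the lid's +y end, y = 80 mm
- catch_a (a joint): catch at the box's -y end: 0 = at rest or snapped over the lid's ear; about 0.07 rad while an ear forces it outward
- catch_b (a joint): the same, catch at the box's +y end
- canister: round metal canister, 80 mm high, about 120 g: body 52 mm across up to z = 50, shoulder, then a ribbed screw cap 37 mm across from z = 54 to the top; foot bevelled 3 mm; origin: centre of its underside, z up
- iron_find: flat rusty iron lump, 52 x 54 x 13 mm, lying loose on the foam bed; origin: middle of its underside
Not all that is in view belongs to the job. What is meant by the canister is not pink or yellow, and is the smaller of those in its own colour.

How it is judged:
By the outcome, as a careful person would: the job done as asked, in the order asked, and still so for the second after the job is handed in, with the robot touching nothing.
It also fails if it takes over 61 s, if anything falls off the work surface, if the arm or the gripper's body presses on something with over 40 N, if the wrist force passes 120 N, or if a joint passes its speed limit or range.

### The arm

A 7-joint arm with a two-finger parallel gripper is mounted at the origin on a cart in front of the work surface, level with it; the furniture and walls round the work are solid. World frame = base frame: x ahead of the robot, y to its left, z up, the work surface at z = 0. Lengths are in m, angles in rad, forces in N, time in s.
With the tool pointing down it reaches from about 0.4 to 0.85 m from the base axis. Payload 10.4 kg.
Tool frame: the origin (TCP) lies on the front face of the gripper's body, between the roots of the fingers; the fingertips stand 73 mm ahead of it and the grasp point (between the pads) lies manip.hold_point_z ahead of it (manip.hold_point_z is the distance from the TCP to the grasp point, in m); y points along the fingers, z is the direction in which the jaws open and shut, and the axes are right-handed (so a half turn about y gives the same grasp; the last joint's range is limited). The gripper opens to 85 mm and grips with 20 to 120 N. Pads are 22 mm wide; open, the fingers measure 114 mm over their backs; the gripper's body (76 mm by 85 mm) begins 54 mm behind the grasp point. The pads swing forward as they close: fully open they stand 13 mm farther back than shut.
Start: joints at [-1.198, 0.332, -0.065, 1.46, 0.022, 1.35, -0.088], TCP at [0.241, 0.577, 0.304] pointing down, gripper open.
Joint ranges: [-2.6, 2.6], [-0.5, 2.12], [-1.47, 1.34], [0.16, 2.42], [-1.27, 4.41], [0.06, 2.06], [-2.6, 2.6]. Speed limits (rad/s): [2.22, 2.22, 2.79, 2.79, 3.14, 3.14, 3.14].

### API

Orientations are given as a unit quaternion [x, y, z, w].
In Python, from workcell import manip gives the robot as it stands.
- The arm moves only by the tool arm_command, never from a script. Its argument "targets" is a list of rows, each a list of 5 numbers: the shift along the tool's x, y, z in cm, then the turn about the tool's y in rad, then the opening in per cent of the stroke, from 0 (shut) to 100 (fully open). A call has 1 to 10 rows; each row is the pose to reach, as a shift and turn from the pose commanded when the call began, along the tool's axes at that moment; what a row does not reach only later rows make up. A row lasts 1/12 s, in which the tool goes at most 41.7 mm and 7.16 degrees, less where a joint would pass 70% of its speed; a pose out of reach is approached as far as the arm can. A call with a gripper value outside its range is refused whole. The fingers move at their own pace and stop on an object; "squeeze" is the grip in N (left out, the last holds). Time passes only in rows, so rows that repeat a pose let the fingers close. It gives the time, the measured TCP pose, the force and the opening at its end, in the units of the state.
- manip.get_obs(): the state, without advancing time (a new reading comes with each control period).
- manip.camera(name): name is "scene" or "top"; returns the picture (480x640x3 uint8, red, green, blue); there is no depth.
- manip.camera_params(name): a dict with "fx", "fy", "cx", "cy" (pixels), "origin" and "attitude" of the camera in the world. Camera axes: x right, y down, z forward; pixel columns grow to the right and rows downward; lengths in m; the calibration is good to about 2 mm. A picture is of the moment at which its call begins. camera_params takes no time and is no camera call.
- manip.hand_in(): hands the job in, once; it reports no verdict.
The state is a dict: "clock": time; "joint_pos": joint angles; "joint_velocities": joint speeds; "tau": joint torques, N m; "position": TCP position; "ee_rot": TCP orientation; "ft_force": force on the tool from outside, world axes, zero at the start; "torque": the same for the moment, N m; "grip_width": opening from 0.0 (shut) to 1.0 (fully open).
Only numpy, scipy, OpenCV 4.12 (cv2) and the standard library are available. Lean on these libraries where they do the work, as an engineer would, in place of code of your own. Each camera call takes 0.05 s, during which the arm holds its last target. There are 200 camera calls.

## Working session

There is one attempt and no reset: what is moved stays moved. The work goes in short steps, Python scripts to look and compute and a tool call to move; the robot and the scene stay as the last step left them, time stands still between calls to the robot, and variables do not carry over. Pictures are saved under pics/ and viewed, and the job is handed in when it is done.

Besides the shell and the picture viewer there is one more tool, called after ">>>" in YAML: its name, and indented under it one key for each argument. arm_command: Moves the arm, as the interface text tells. Its arguments: {"type":"object","properties":{"targets":{"type":"array","items":{"type":"array","items":{"type":"number"}}},"squeeze":{"type":"number"}},"required":["targets"]}

```bash
mkdir -p pics; ls; python3 - <<'E'
from workcell import manip
import cv2
print(manip.get_obs()); print(manip.hold_point_z)
for n in("scene","top"):
    print(manip.camera_params(n))
    cv2.imwrite(f"pics/{n}0.png",manip.camera(n)[:,:,::-1])
E
```

```text
pics
{'clock': 0.0, 'joint_pos': array([-1.19760473,  0.3328957 , -0.06471548,  1.46095426,  0.02161058,
        1.34987567, -0.08851976]), 'joint_velocities': array([-2.01083246e-05, -5.14983318e-04, -2.04051292e-03,  1.51181231e-03,
       -9.43955004e-04, -2.52580088e-04,  1.91275864e-04]), 'tau': array([-1.84438568e-04, -6.25441933e+01,  4.97520610e-02, -3.91623509e+01,
        1.64504070e-02,  9.73491522e-03,  2.14178959e-05]), 'position': array([0.24085228, 0.57643541, 0.30309483]), 'ee_rot': array([ 0.69380933, -0.1390906 ,  0.13894031, -0.69280445]), 'ft_force': array([-0.61751527,  0.70074965,  0.45924473]), 'torque': array([ 0.05035171, -0.00500838,  0.02814095]), 'grip_width': 0.9969649852082811}
0.0539
{'fx': 576.609033889815, 'fy': 576.609033889815, 'cx': 318.0673309837163, 'cy': 243.82168679970536, 'origin': array([-0.14743107, -0.64115576,  0.78292695]), 'attitude': array([ 0.81508594, -0.39945292,  0.18591525, -0.37617522])}
{'fx': 531.4362190424301, 'fy': 531.4362190424301, 'cx': 313.9941977573662, 'cy': 244.72443691529844, 'origin': array([ 0.24983048, -0.1342716 ,  1.23204292]), 'attitude': array([-0.67147752,  0.73297325, -0.08140645,  0.07239573])}
```

View pics/scene0.png

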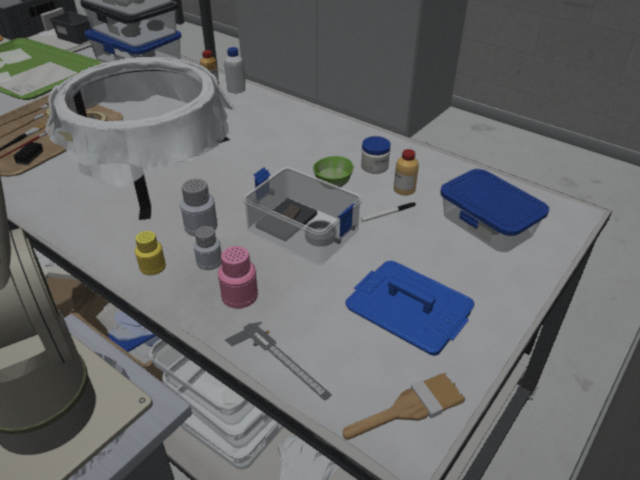

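View pics/top0.png

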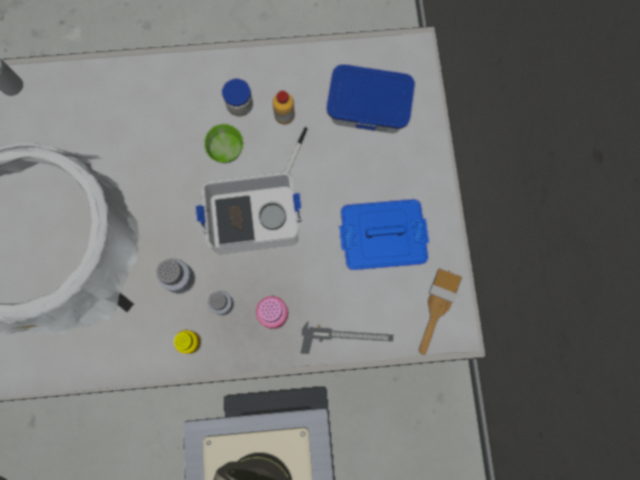

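```bash
cat > h.py <<'E'
import numpy as np, cv2
from scipy.spatial.transform import Rotation as R
from workcell import manip
def ray(n,p):
    c=manip.camera_params(n); d=np.array([(p[0]-c["cx"])/c["fx"],(p[1]-c["cy"])/c["fy"],1])
    return np.array(c["origin"]),R.from_quat(c["attitude"]).apply(d)
def plane(n,p,z):
    o,d=ray(n,p); return o+d*(z-o[2])/d[2]
def tri(p1,p2,n1="scene",n2="top"):
    o1,d1=ray(n1,p1);o2,d2=ray(n2,p2)
    s=np.linalg.lstsq(np.c_[d1,-d2],o2-o1,rcond=None)[0]
    a=o1+d1*s[0];b=o2+d2*s[1]; return (a+b)/2,np.linalg.norm(a-b)
def proj(n,P):
    c=manip.camera_params(n);v=R.from_quat(c["attitude"]).inv().apply(np.array(P)-c["origin"])
    return np.array([c["fx"]*v[0]/v[2]+c["cx"],c["fy"]*v[1]/v[2]+c["cy"]])
E
python3 - <<'E'
from h import *
np.set_printoptions(precision=4,suppress=True)
print("TCP R\n",R.from_quat(manip.get_obs()["ee_rot"]).as_matrix())
for n,a,b in [("can top",(206,233),(219,298)),("bigcan top",(195,187),(174,268)),("pink top",(237,256),(272,310)),
 ("black post",(140,150),(120,293)),("black foot",(144,216),(127,307)),("ring right",(226,100),(103,220)),("handle",(411,292),(384,232))]:
    print(n,*tri(a,b))
T=cv2.imread("pics/top0.png");S=cv2.imread("pics/scene0.png")
for nm,I in(("top",T),("scene",S)):
    h=cv2.cvtColor(I,cv2.COLOR_BGR2HSV); m=cv2.inRange(h,(105,120,60),(125,255,255))
    n,l,st,ce=cv2.connectedComponentsWithStats(m)
    for i in range(1,n):
        if st[i,4]>30:
            c=max(cv2.findContours((l==i).astype('uint8'),0,2)[0],key=cv2.contourArea)
            print(nm,st[i],ce[i],cv2.minAreaRect(c))
cv2.imwrite("pics/topc.png",cv2.resize(T[160:330,140:450],None,fx=2.5,fy=2.5,interpolation=2))
cv2.imwrite("pics/scec.png",cv2.resize(S[150:350,170:490],None,fx=2.5,fy=2.5,interpolation=2))
E
```

```text
TCP R
 [[ 0.9227 -0.0004  0.3855]
 [-0.3855 -0.0012  0.9227]
 [ 0.0001 -1.     -0.0012]]
can top [0.4042 0.0565 0.0759] 0.0010298196983681395
bigcan top [0.4695 0.1455 0.1105] 0.007767539800932603
pink top [ 0.3675 -0.0606  0.1053] 0.005239856914701884
black post [0.4151 0.231  0.191 ] 0.002200259609439865
black foot [0.4137 0.2778 0.0064] 0.005067754980419241
ring right [0.5842 0.2175 0.2337] 0.08314351194313588
handle [ 0.5287 -0.326   0.0507] 0.006847676090507687
top [ 327   65   87   65 4447] [370.3551  96.4646] ((370.01715087890625, 98.55256652832031), (82.87286376953125, 59.63286209106445), 8.530765533447266)
top [223  79  27  27 561] [235.9554  91.943 ] ((236.00003051757812, 92.0), (25.93838882446289, 25.938386917114258), 63.43495178222656)
top [294 194   7  17  85] [296.6    201.5882] ((296.73846435546875, 201.90769958496094), (16.124515533447266, 5.457528114318848), 82.87498474121094)
top [ 340  200   89   70 5353] [383.6075 234.2358] ((383.7586669921875, 234.1034698486328), (64.94157409667969, 87.36384582519531), 85.2363510131836)
top [197 206   8  17 105] [200.219  213.771
[... 476 characters left out ...]
9951171875, 176.16000366210938), (10.399999618530273, 17.200000762939453), 53.13010025024414)
scene [ 441  170  108   65 4144] [493.2761 202.1458] ((491.3000183105469, 204.90000915527344), (104.60011291503906, 54.44496536254883), 28.855661392211914)
scene [339 204  15  31 199] [345.6432 219.8241] ((344.84716796875, 218.6462860107422), (12.291224479675293, 31.19063377380371), 7.594643592834473)
scene [ 346  261  128   94 6892] [410.8601 305.9919] ((409.8248291015625, 303.9044189453125), (115.80240631103516, 67.83738708496094), 28.610462188720703)
scene [109 334  46  17 281] [130.7794 341.5623] ((131.32675170898438, 342.296142578125), (45.0111083984375, 15.596149444580078), 1.2730300426483154)
```

View pics/topc.png

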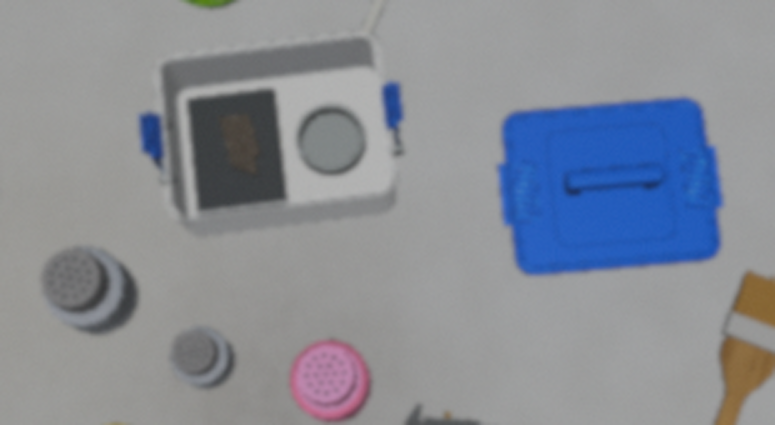

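View pics/scec.png

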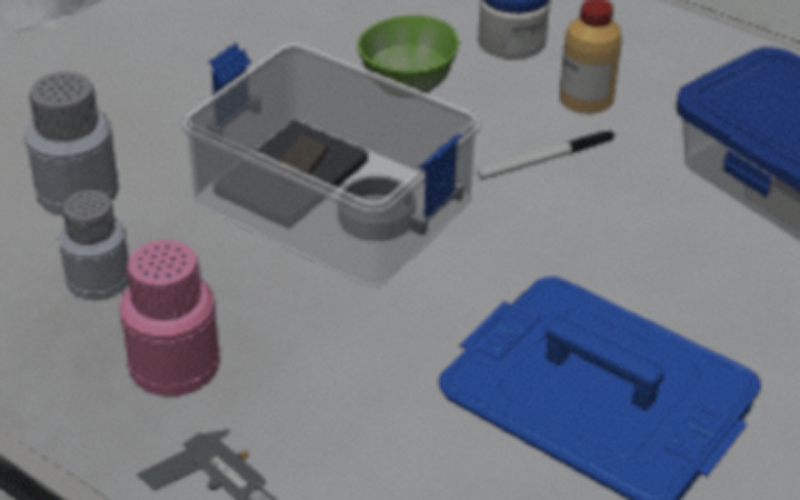

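```bash
python3 - <<'E'
from h import *
np.set_printoptions(precision=4,suppress=True)
T=cv2.imread("pics/top0.png");S=cv2.imread("pics/scene0.png")
yaw=lambda a,b:np.degrees(np.arctan2(*(-(b-a)[:1],(b-a)[1])))  # angle of a->b from world +y
# foam
g=cv2.cvtColor(T,cv2.COLOR_BGR2HSV)
sub=np.zeros(T.shape[:2],'uint8'); m=cv2.inRange(g[:,:,2],0,90); sub[190:250,205:262]=m[190:250,205:262]
n,l,st,ce=cv2.connectedComponentsWithStats(sub); i=1+st[1:,4].argmax()
c=max(cv2.findContours((l==i).astype('uint8'),0,2)[0],key=cv2.contourArea)
P=np.array([plane("top",p[0],.018)[:2] for p in c],'float32'); print("foam",st[i],cv2.minAreaRect(P))
a=plane("top",(296.6,201.6),.1);b=plane("top",(200.2,213.8),.1);print("catches",a,b,(a+b)/2,yaw(a,b),np.linalg.norm(a-b))
print("collar top",plane("top",(272.4,215.6),.024),tri((320.4,226),(272.4,215.6)))
# lid plate
m=cv2.inRange(g,(105,120,60),(125,255,255)); n,l,st,ce=cv2.connectedComponentsWithStats(m); i=l[220,350]
c=max(cv2.findContours((l==i).astype('uint8'),0,2)[0],key=cv2.contourArea)
P=np.array([plane("top",p[0],.027)[:2] for p in c],'float32'); print("lid",cv2.minAreaRect(P))
e1=plane("top",(140+567/2.5,160+182/2.5),.061);e2=plane("top",(140+662/2.5,160+175/2.5),.061);print("handle",e1,e2,(e1+e2)/2,yaw(e2,e1),np.linalg.norm(e1-e2))
print("can",plane("top",(140+194.5/2.5,160+351.5/2.5),.08),tri((205.2,232.8),(217.8,300.6)))
print("ring",tri((138,95),(22,234)))
cv2.imwrite("pics/ring.png",cv2.resize(np.hstack([T[120:360,0:160],S[40:280,20:260]]),None,fx=2,fy=2))
E
```

```text
foam [ 216  197   38   47 1463] ((0.5955449342727661, 0.020535724237561226), (0.10666164010763168, 0.07950146496295929), 2.4987754821777344)
catches [ 0.6008 -0.13    0.1   ] [0.5912 0.0844 0.1   ] [ 0.596  -0.0228  0.1   ] [2.5489] 0.21459470529075408
collar top [ 0.595  -0.0702  0.024 ] (array([ 0.5937, -0.0729,  0.0364]), np.float64(0.005948561389322106))
lid ((0.5279684662818909, -0.3257085680961609), (0.20335356891155243, 0.1555125117301941), 89.97541809082031)
handle [ 0.5254 -0.2826  0.061 ] [ 0.5244 -0.3694  0.061 ] [ 0.5249 -0.326   0.061 ] [-0.6604] 0.08677196963530313
can [0.3986 0.0583 0.08  ] (array([0.4003, 0.0576, 0.0779]), np.float64(0.0035806929595890956))
ring (array([0.5553, 0.4192, 0.1965]), np.float64(0.010492515966771906))
```

View pics/ring.png

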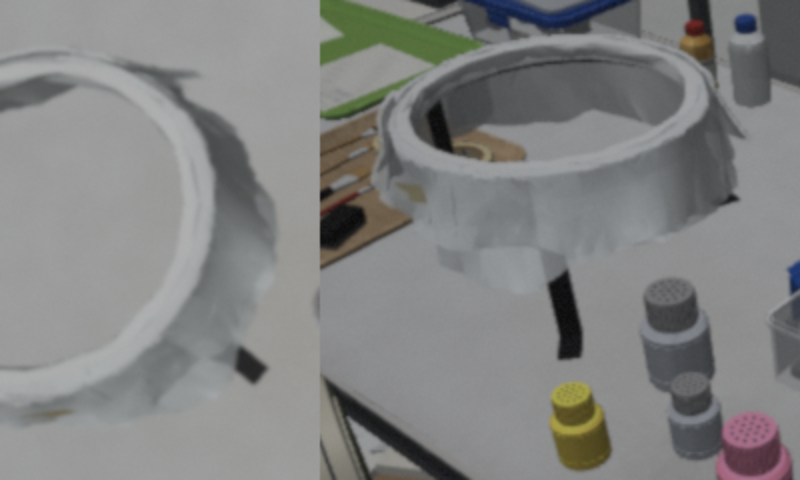

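>>> arm_command:
  targets:
    - [0,-4,0,0,100]
    - [0,-8,0,0,100]
    - [3,-10,-4,0.12,100]
    - [6,-10,-8,0.24,100]
    - [10,-10,-12,0.36,100]
    - [13,-10,-16,0.48,100]
    - [17,-10,-20,0.6,100]
    - [20,-10,-24,0.72,100]
    - [23,-10,-28,0.84,100]
    - [27,-10,-32,0.96,100]
  squeeze: 40

```text
clock: 0.93
position: [0.3382, 0.2592, 0.4036]
ee_rot: [0.55, -0.445, 0.445, -0.549]
ft_force: [1.1, 0.0, -0.2]
grip_width: 0.997
```

```bash
cat >> h.py <<'E'
def delta(P,yaw_deg=None):
    "cm shift in tool axes to bring TCP to world P; turn to make tool z at yaw_deg in world"
    o=manip.get_obs();M=R.from_quat(o["ee_rot"]).as_matrix()
    d=M.T@(np.array(P)-o["position"])*100
    y=np.degrees(np.arctan2(M[1,2],M[0,2])); t=None if yaw_deg is None else -np.radians(yaw_deg-y)
    print("t",round(o["clock"],2),"pos",o["position"].round(4),"yaw",y.round(2),"F",o["ft_force"].round(1),"g",round(o["grip_width"],3),"shift",d.round(2),"turn",t)
    return d
E
python3 -c "
from h import *
delta((.3995,.058,.3),2.5);print(manip.get_obs()['joint_pos'])"
```

```text
t 0.93 pos [0.3382 0.2592 0.4036] yaw 11.99 F [ 1.1  0.  -0.2] g 0.997 shift [20.96 10.36  1.82] turn 0.16570366370638737
[-0.95055671 -0.15993376  0.16631607  1.78227499  0.02598571  1.51718043
 -0.57838315]
```

>>> arm_command:
  targets:
    - [4,0,0,0.08,100]
    - [8,1,0.5,0.16,100]
    - [12,3,1,0.166,100]
    - [16,6,1.5,0.166,100]
    - [20,9,1.8,0.166,100]
    - [21,12,1.8,0.166,100]
    - [21,15,1.8,0.166,100]
    - [21,15,1.8,0.166,100]
    - [21,15,1.8,0.166,100]

```text
clock: 1.68
position: [0.3998, 0.06, 0.2535]
ee_rot: [0.513, -0.488, 0.487, -0.511]
ft_force: [-0.1, 1.0, 1.1]
grip_width: 1.002
```

```bash
python3 -c "
from h import *
delta((.3995,.058,.127),2.5)
for n in ('top','scene'): cv2.imwrite(f'pics/{n}1.png',manip.camera(n)[:,:,::-1])
a=cv2.imread('pics/top1.png')[180:360,140:340];b=cv2.imread('pics/scene1.png')[150:330,120:320]
cv2.imwrite('pics/c1.png',cv2.resize(np.hstack([a,b]),None,fx=2,fy=2))
"
```

```text
t 1.68 pos [0.3998 0.06   0.2535] yaw 2.78 F [-0.1  1.   1.1] g 1.002 shift [ 1.900e-01  1.265e+01 -1.000e-02] turn 0.004913428621353244
```

View pics/c1.png

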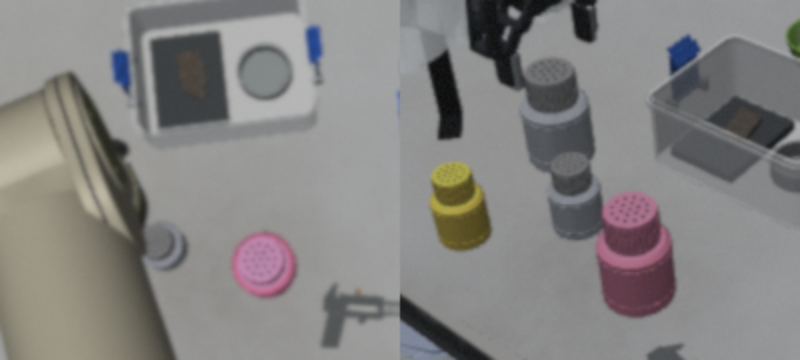

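>>> arm_command:
  targets:
    - [0.1,3,0,0,100]
    - [0.2,6,0,0,100]
    - [0.2,9,0,0,100]
    - [0.2,11.5,0,0,100]
    - [0.2,12.7,0,0,100]
    - [0.2,12.7,0,0,100]
    - [0.2,12.7,0,0,0]
    - [0.2,12.7,0,0,0]
    - [0.2,12.7,0,0,0]
    - [0.2,12.7,0,0,0]
  squeeze: 40

```text
clock: 2.62
position: [0.4016, 0.0586, 0.1281]
ee_rot: [-0.511, 0.487, -0.488, 0.513]
ft_force: [-0.4, 0.4, 0.8]
grip_width: 0.45
```

>>> arm_command:
  targets:
    - [0,0,0,0,0]
    - [0,0,0,0,0]
    - [0,0,0,0,0]
    - [0,-3,0,0,0]
    - [0,-6,0,0,0]
    - [0,-10,0,0,0]
    - [0,-14,0,0,0]
    - [0,-14,0,0,0]

```text
clock: 3.28
position: [0.4033, 0.0585, 0.2742]
ee_rot: [-0.508, 0.487, -0.489, 0.516]
ft_force: [1.7, 0.7, -1.3]
grip_width: 0.409
```

```bash
python3 -c "
from h import *
delta((.595,-.07,.28),2.5)
for n in ('scene',): cv2.imwrite(f'pics/{n}2.png',manip.camera(n)[:,:,::-1])
"
```

```text
t 3.28 pos [0.4033 0.0585 0.2742] yaw 2.77 F [ 1.7  0.7 -1.3] g 0.409 shift [13.76 -0.46 18.53] turn 0.004666056436406437
```

View pics/scene2.png

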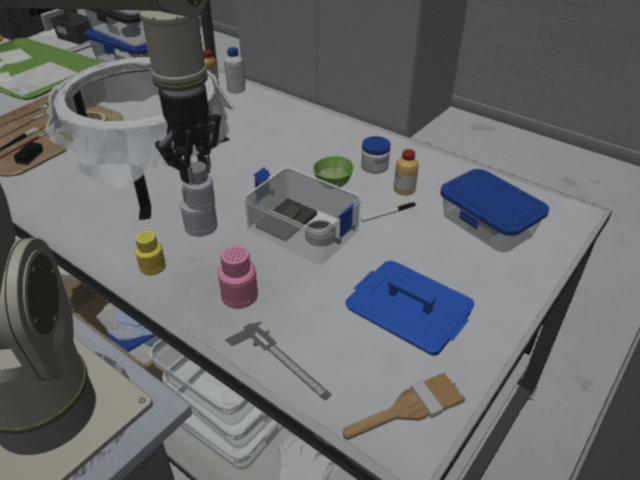

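>>> arm_command:
  targets:
    - [2.3,-0.2,3.1,0,0]
    - [4.6,-0.5,6.2,0,0]
    - [6.9,-0.5,9.3,0,0]
    - [9.2,-0.5,12.4,0,0]
    - [11.5,-0.5,15.5,0,0]
    - [13.0,-0.5,17.6,0,0]
    - [13.8,-0.5,18.5,0,0]
    - [13.8,-0.5,18.5,0,0]
    - [13.8,-0.5,18.5,0,0]

```text
clock: 4.08
position: [0.5918, -0.0711, 0.2706]
ee_rot: [0.513, -0.488, 0.488, -0.511]
ft_force: [-0.3, 0.7, -1.3]
grip_width: 0.405
```

```bash
python3 -c "
from h import *
delta((.595,-.07,.28),2.5);print(R.from_quat(manip.get_obs()['ee_rot']).as_matrix().round(4))
for n in ('scene','top'): cv2.imwrite(f'pics/{n}3.png',manip.camera(n)[:,:,::-1])
a=cv2.imread('pics/top3.png')[160:280,180:340];b=cv2.imread('pics/scene3.png')[120:270,230:390]
cv2.imwrite('pics/c3.png',np.vstack([cv2.resize(b,(640,600),interpolation=2)]))
"
```

```text
t 4.08 pos [ 0.5918 -0.0711  0.2706] yaw 2.73 F [-0.3  0.7 -1.3] g 0.405 shift [-0.1  -0.94  0.32] turn 0.004028964728468314
[[ 4.760e-02 -2.300e-03  9.989e-01]
 [-9.989e-01 -8.000e-04  4.760e-02]
 [ 7.000e-04 -1.000e+00 -2.400e-03]]
```

View pics/c3.png

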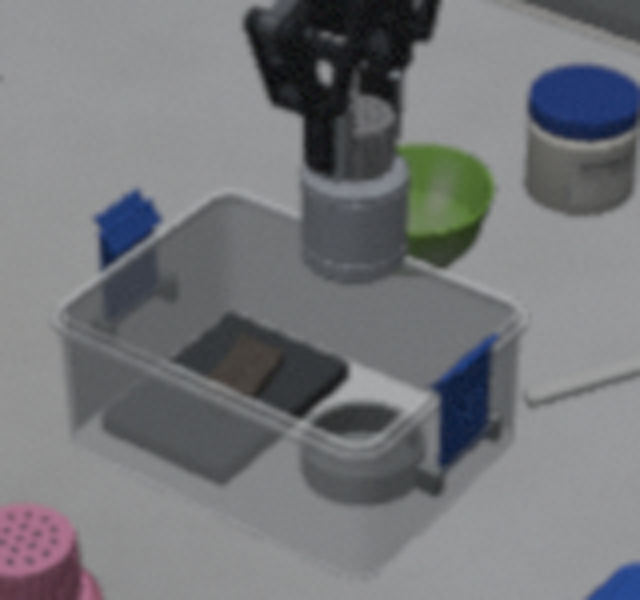

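View pics/top3.png

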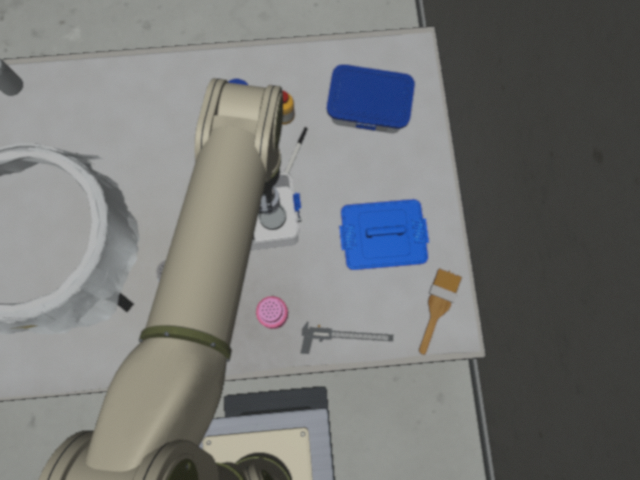

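```bash
python3 -c "
from h import *
np.set_printoptions(precision=4,suppress=True)
print('foot',plane('scene',(318.4,184.3),.1435))
for p in ((360,440),(361,435)): print('collar',plane('scene',(230+p[0]/4,120+p[1]/4),.024))
# predicted
B=np.array((.5935,-.0234));t=np.radians(2.5);M=np.array([[np.cos(t),-np.sin(t)],[np.sin(t),np.cos(t)]])
pts={}
def q(n,x,y,z,I):
    w=B+M@np.array([x,y])/1000;p=proj(n,(w[0],w[1],z/1000));cv2.circle(I,tuple(np.int32(np.round((p-o)*5))),1,(0,255,0),-1)
for n,f,o in (('top','top0',(190,165)),('scene','scene0',(235,160))):
    I=cv2.imread(f'pics/{f}.png'); o=np.array(o);I=cv2.resize(I[o[1]:o[1]+110,o[0]:o[0]+130],None,fx=5,fy=5,interpolation=2)
    for a in np.linspace(0,6.28,24): q(n,33*np.cos(a),-46+33*np.sin(a),24,I)
    for x in(-75,75):
        for y in (-100,100): q(n,x,y,88,I); q(n,x,y,0,I)
    for x in(-58,58):
        for y in (2,86): q(n,x,y,18,I)
    for x in(-22,22):
        for y in (-108,108): q(n,x,y,107,I)
    cv2.imwrite(f'pics/ov_{n}.png',I)
"
```

```text
foot [ 0.5903 -0.0735  0.1435]
collar [ 0.5974 -0.0727  0.024 ]
collar [ 0.601  -0.0706  0.024 ]
```

View pics/ov_top.png

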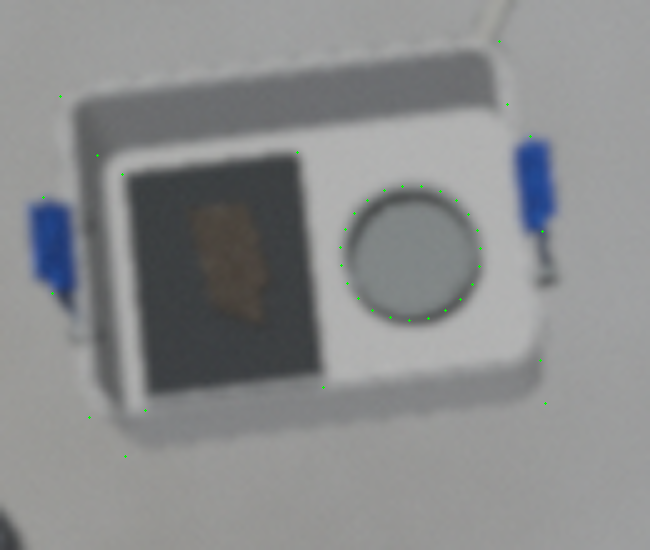

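View pics/ov_scene.png

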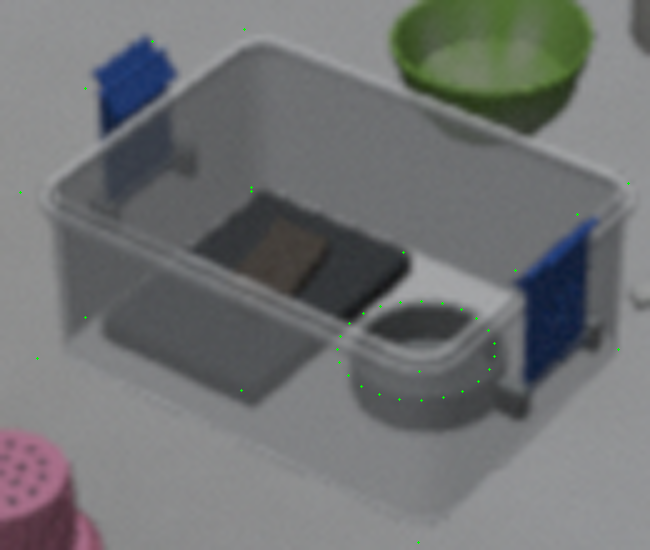

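>>> arm_command:
  targets:
    - [-0.1,0,0.6,0,0]
    - [-0.1,3,0.6,0,0]
    - [-0.1,6,0.6,0,0]
    - [-0.1,9,0.6,0,0]
    - [-0.1,10,0.6,0,0]
    - [-0.1,10,0.6,0,0]
    - [-0.1,10,0.6,0,0]

```text
clock: 4.77
position: [0.5986, -0.0691, 0.1728]
ee_rot: [-0.512, 0.487, -0.488, 0.512]
ft_force: [0.3, -0.5, -0.7]
grip_width: 0.409
```

```bash
python3 -c "
from h import *
delta((.598,-.0695,.17),2.5)
for n in ('scene','top'): cv2.imwrite(f'pics/{n}4.png',manip.camera(n)[:,:,::-1])
a=cv2.imread('pics/top4.png')[180:260,240:320];b=cv2.imread('pics/scene4.png')[180:260,280:360]
cv2.imwrite('pics/c4.png',cv2.resize(np.hstack([a,b]),None,fx=5,fy=5,interpolation=2))
"
```

```text
t 4.77 pos [ 0.5986 -0.0691  0.1728] yaw 2.83 F [ 0.3 -0.5 -0.7] g 0.409 shift [ 0.03  0.28 -0.06] turn 0.005759739468728505
```

View pics/c4.png

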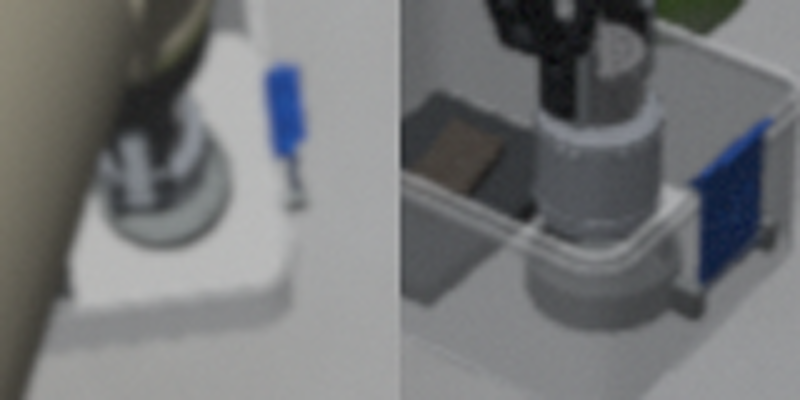

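>>> arm_command:
  targets:
    - [0.1,1,0.05,0,0]
    - [0.1,2,0.05,0,0]
    - [0.1,2.8,0.05,0,0]
    - [0.1,3.2,0.05,0,0]
    - [0.1,3.2,0.05,0,0]

```text
clock: 5.28
position: [0.5981, -0.0703, 0.1384]
ee_rot: [0.513, -0.488, 0.487, -0.512]
ft_force: [0.1, -0.1, -1.2]
grip_width: 0.407
```

>>> arm_command:
  targets:
    - [0,0.4,0,0,0]
    - [0,0.7,0,0,0]
    - [0,0.7,0,0,0]

```text
clock: 5.53
position: [0.5988, -0.0704, 0.1326]
ee_rot: [-0.512, 0.488, -0.488, 0.512]
ft_force: [-0.4, -1.0, -1.4]
grip_width: 0.409
```

```bash
python3 -c "
from h import *
delta((.598,-.0695,.131),2.5)
for n in ('scene',): cv2.imwrite(f'pics/{n}5.png',manip.camera(n)[:,:,::-1])
b=cv2.imread('pics/scene5.png')[160:280,260:380]
cv2.imwrite('pics/c5.png',cv2.resize(b,None,fx=5,fy=5,interpolation=2))
"
```

```text
t 5.53 pos [ 0.5988 -0.0704  0.1326] yaw 2.81 F [-0.4 -1.  -1.4] g 0.409 shift [-0.1   0.16 -0.08] turn 0.005323494551062363
```

View pics/c5.png

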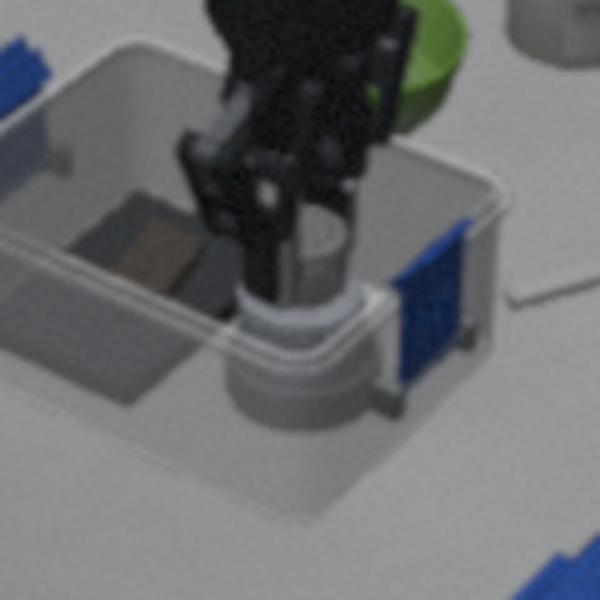

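>>> arm_command:
  targets:
    - [0,0.25,0,0,0]
    - [0,0.25,0,0,0]
    - [0,0.25,0,0,0]

```text
clock: 5.83
position: [0.5992, -0.0707, 0.1322]
ee_rot: [-0.512, 0.488, -0.488, 0.512]
ft_force: [-7.3, 0.9, 16.6]
grip_width: 0.407
```

>>> arm_command:
  targets:
    - [0,0,0,0,70]
    - [0,0,0,0,70]
    - [0,0,0,0,70]
    - [0,-1,0,0,70]
    - [0,-4,0,0,70]
    - [0,-8,0,0,70]
    - [0,-12,0,0,70]
    - [0,-14,0,0,70]

```text
clock: 6.5
position: [0.5998, -0.0712, 0.2759]
ee_rot: [-0.511, 0.486, -0.489, 0.513]
ft_force: [0.7, -0.4, 0.4]
grip_width: 0.701
```

```bash
python3 -c "
from h import *
delta((.530,-.326,.26),0)
for n in ('scene',): cv2.imwrite(f'pics/{n}6.png',manip.camera(n)[:,:,::-1])
b=cv2.imread('pics/scene6.png')[160:280,230:390]
cv2.imwrite('pics/c6.png',cv2.resize(b,None,fx=4,fy=4,interpolation=2))
"
```

```text
t 6.5 pos [ 0.5998 -0.0712  0.2759] yaw 2.76 F [ 0.7 -0.4  0.4] g 0.701 shift [25.11  1.55 -8.2 ] turn 0.0481609992525877
```

View pics/c6.png

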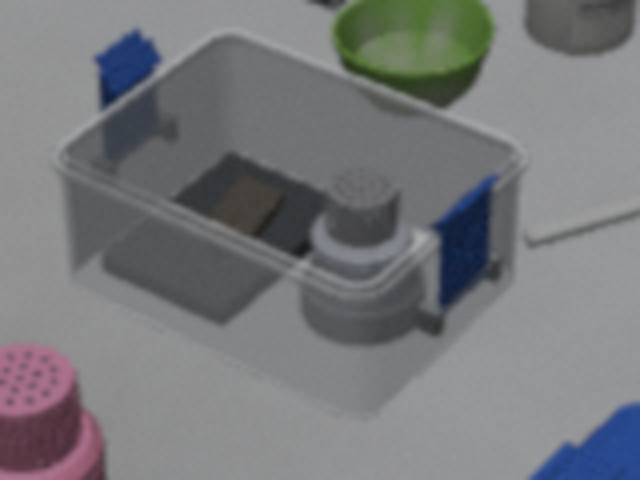

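>>> arm_command:
  targets:
    - [4,0,-1.3,0.048,70]
    - [8,0,-2.6,0.048,70]
    - [12,0.5,-3.9,0.048,70]
    - [16,1,-5.2,0.048,70]
    - [20,1.5,-6.5,0.048,70]
    - [23.5,3,-7.7,0.048,70]
    - [25.1,5,-8.2,0.048,70]
    - [25.1,6,-8.2,0.048,70]
    - [25.1,6,-8.2,0.048,70]

```text
clock: 7.3
position: [0.5277, -0.3256, 0.2083]
ee_rot: [-0.5, 0.502, -0.499, 0.499]
ft_force: [-0.3, 0.5, -0.3]
grip_width: 0.698
```

```bash
python3 -c "
from h import *
delta((.530,-.326,.108),0)
for n in ('scene','top'): cv2.imwrite(f'pics/{n}7.png',manip.camera(n)[:,:,::-1])
a=cv2.imread('pics/top7.png')[160:300,310:450];b=cv2.imread('pics/scene7.png')[220:360,340:480]
cv2.imwrite('pics/c7.png',cv2.resize(np.hstack([a,b]),None,fx=2.8,fy=2.8,interpolation=2))
"
```

```text
t 7.3 pos [ 0.5277 -0.3256  0.2083] yaw -0.09 F [-0.3  0.5 -0.3] g 0.698 shift [ 0.05 10.03  0.27] turn -0.0015696797324537444
```

View pics/c7.png

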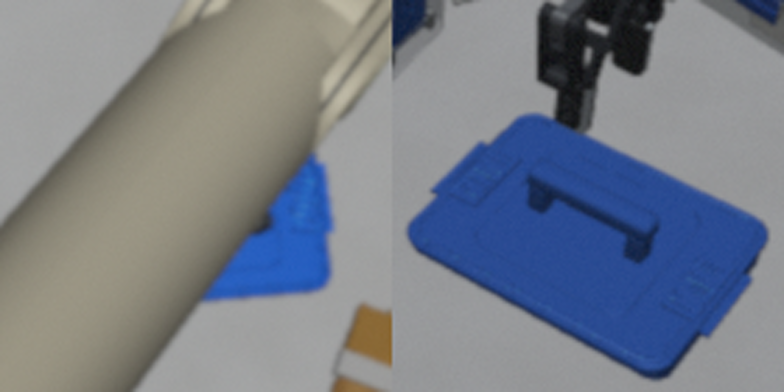

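>>> arm_command:
  targets:
    - [0,3,0.2,0,70]
    - [0,6,0.2,0,70]
    - [0,8.5,0.2,0,70]
    - [0,10,0.2,0,70]
    - [0,10,0.2,0,70]
    - [0,10,0.2,0,0]
    - [0,10,0.2,0,0]
    - [0,10,0.2,0,0]
    - [0,10,0.2,0,0]
    - [0,10,0.2,0,0]
  squeeze: 70

```text
clock: 8.23
position: [0.5321, -0.3256, 0.1123]
ee_rot: [-0.5, 0.499, -0.501, 0.501]
ft_force: [-1.3, 1.3, 7.1]
grip_width: 0.19
```

>>> arm_command:
  targets:
    - [0,0,0,0,0]
    - [0,0,0,0,0]
    - [0,-2,0,0,0]
    - [0,-5,0,0,0]
    - [0,-9,0,0,0]
    - [0,-13,0,0,0]
    - [0,-17,0,0,0]
    - [0,-18,0,0,0]
    - [0,-18,0,0,0]

```text
clock: 8.98
position: [0.532, -0.3262, 0.2947]
ee_rot: [0.499, -0.498, 0.502, -0.501]
ft_force: [0.2, -0.1, -2.0]
grip_width: 0.195
```

```bash
python3 -c "
from h import *
delta((.597,-.024,.3),2.5);print(R.from_quat(manip.get_obs()['ee_rot']).as_matrix().round(4))
for n in ('scene','top'): cv2.imwrite(f'pics/{n}8.png',manip.camera(n)[:,:,::-1])
"
```

```text
t 8.98 pos [ 0.532  -0.3262  0.2947] yaw 0.04 F [ 0.2 -0.1 -2. ] g 0.195 shift [-30.22  -0.55   6.52] turn -0.04299107987747659
[[ 6.0e-04  6.6e-03  1.0e+00]
 [-1.0e+00 -2.3e-03  6.0e-04]
 [ 2.3e-03 -1.0e+00  6.6e-03]]
```

View pics/scene8.png

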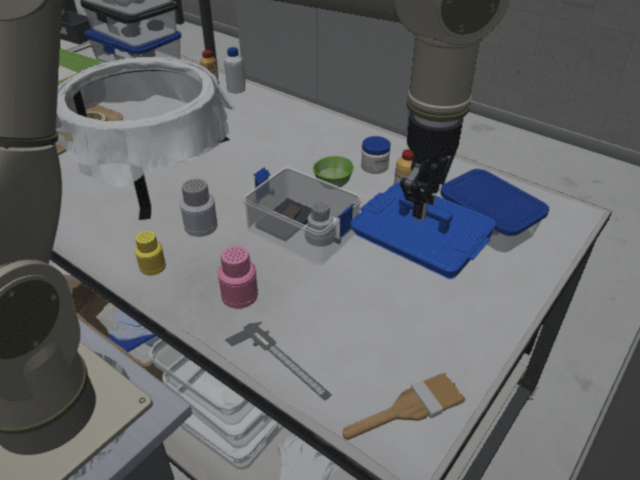

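View pics/top8.png

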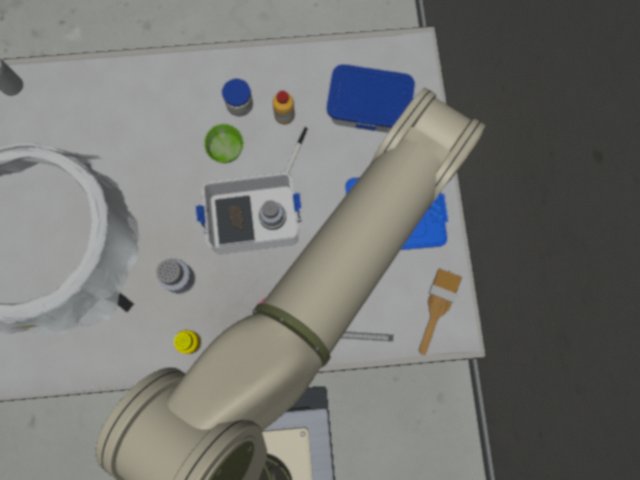

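>>> arm_command:
  targets:
    - [-4,0,0.9,-0.043,0]
    - [-8,0,1.8,-0.043,0]
    - [-12,0,2.6,-0.043,0]
    - [-16,0,3.5,-0.043,0]
    - [-20,0,4.3,-0.043,0]
    - [-24,0,5.2,-0.043,0]
    - [-28,0,6.1,-0.043,0]
    - [-30.2,0,6.5,-0.043,0]
    - [-30.2,2,6.5,-0.043,0]
    - [-30.2,3,6.5,-0.043,0]

```text
clock: 9.92
position: [0.5949, -0.0206, 0.2567]
ee_rot: [0.513, -0.489, 0.487, -0.511]
ft_force: [-1.2, -0.6, -2.9]
grip_width: 0.191
```

```bash
python3 -c "
from h import *
delta((.5965,-.024,.237),2.5);print(R.from_quat(manip.get_obs()['ee_rot']).as_matrix().round(4))
for n in ('scene','top'): cv2.imwrite(f'pics/{n}9.png',manip.camera(n)[:,:,::-1])
a=cv2.imread('pics/top9.png')[150:290,170:330];b=cv2.imread('pics/scene9.png')[110:270,220:400]
cv2.imwrite('pics/t9.png',cv2.resize(a,None,fx=4,fy=4,interpolation=2))
cv2.imwrite('pics/s9.png',cv2.resize(b,None,fx=4,fy=3.75,interpolation=2))
"
```

```text
t 9.92 pos [ 0.5949 -0.0206  0.2567] yaw 2.74 F [-1.2 -0.6 -2.9] g 0.191 shift [0.35 1.97 0.15] turn 0.004150541229360977
[[ 4.780e-02 -4.300e-03  9.988e-01]
 [-9.989e-01 -2.000e-04  4.780e-02]
 [-0.000e+00 -1.000e+00 -4.300e-03]]
```

View pics/t9.png

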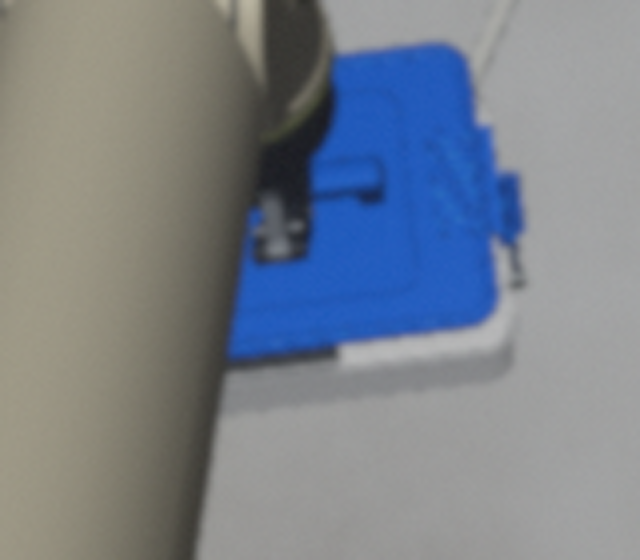

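View pics/s9.png

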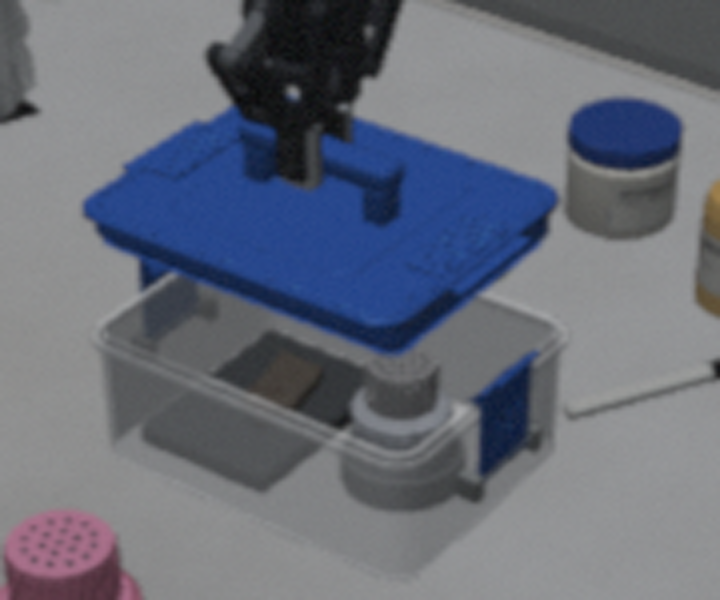

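```bash
python3 -c "
from h import *
np.set_printoptions(precision=4,suppress=True)
T=cv2.imread('pics/top9.png');g=cv2.cvtColor(T,cv2.COLOR_BGR2HSV);m=cv2.inRange(g,(105,120,60),(125,255,255))
f=lambda p:np.array(p)/4+(170,150)-0.375
e1=plane('top',f((490,127)),.169);e2=plane('top',f((500,228)),.169)
print('ear ends',e1,e2,(e1+e2)/2)
o=manip.get_obs();p=o['position'];Rm=R.from_quat(o['ee_rot']).as_matrix()
X=Rm[:2,2];Y=-Rm[:2,0]
print('ear expected if grip centred',p[:2]-.103*Y)
# plate -x edge
for q in ((300,352),(420,337)): w=plane('top',f(q),.167);print('edge -x in lid frame',X@(w[:2]-p[:2]),Y@(w[:2]-p[:2]))
for q in ((400,48),(350,52)): w=plane('top',f(q),.172);print('edge +x in lid frame',X@(w[:2]-p[:2]),Y@(w[:2]-p[:2]))
"
```

```text
ear ends [ 0.6245 -0.1245  0.169 ] [ 0.5689 -0.1253  0.169 ] [ 0.5967 -0.1249  0.169 ]
ear expected if grip centred [ 0.5986 -0.1265]
edge -x in lid frame -0.08156918607672826 0.009662715707425945
edge -x in lid frame -0.08169674589891403 -0.05245181811522144
edge +x in lid frame 0.07470871760230045 -0.06021935287682064
edge +x in lid frame 0.07589877907417135 -0.03375961209072946
```

>>> arm_command:
  targets:
    - [0.4,1,0.15,0,0]
    - [0.4,2.5,0.15,0,0]
    - [0.4,4,0.15,0,0]
    - [0.4,5,0.15,0,0]
    - [0.4,5.3,0.15,0,0]
    - [0.4,5.3,0.15,0,0]

```text
clock: 10.52
position: [0.5972, -0.0277, 0.2067]
ee_rot: [0.511, -0.489, 0.489, -0.51]
ft_force: [-0.0, 0.3, -1.0]
grip_width: 0.193
```

```bash
python3 -c "
from h import *
delta((.5967,-.0248,.188),2.6)
for n in ('scene','top'): cv2.imwrite(f'pics/{n}10.png',manip.camera(n)[:,:,::-1])
a=cv2.imread('pics/top10.png')[150:290,170:330];b=cv2.imread('pics/scene10.png')[130:270,230:390]
cv2.imwrite('pics/t10.png',cv2.resize(np.hstack([a,b]),None,fx=2.5,fy=2.5,interpolation=2))
"
```

```text
t 10.52 pos [ 0.5972 -0.0277  0.2067] yaw 2.46 F [-0.   0.3 -1. ] g 0.193 shift [-0.3   1.87 -0.04] turn -0.0024952317025433842
```

View pics/t10.png

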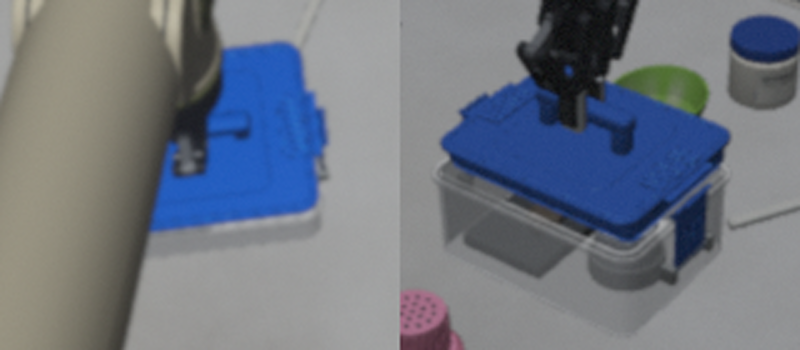

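>>> arm_command:
  targets:
    - [-0.25,0,0,0,0]
    - [-0.25,0.4,0,0,0]
    - [-0.25,0.8,0,0,0]
    - [-0.25,1.1,0,0,0]
    - [-0.25,1.1,0,0,0]

```text
clock: 11.03
position: [0.5971, -0.0243, 0.1955]
ee_rot: [0.511, -0.489, 0.489, -0.511]
ft_force: [0.2, 0.2, -2.1]
grip_width: 0.192
```

```bash
python3 -c "
from h import *
delta((.5967,-.0248,.188),2.6)
for n in ('scene','top'): cv2.imwrite(f'pics/{n}11.png',manip.camera(n)[:,:,::-1])
a=cv2.imread('pics/top11.png')[170:270,240:320];b=cv2.imread('pics/scene11.png')[160:260,230:380]
cv2.imwrite('pics/t11.png',cv2.resize(np.hstack([a,b]),None,fx=3.4,fy=3.4,interpolation=2))
"
```

```text
t 11.03 pos [ 0.5971 -0.0243  0.1955] yaw 2.53 F [ 0.2  0.2 -2.1] g 0.192 shift [ 0.04  0.75 -0.04] turn -0.001202171704100773
```

View pics/t11.png

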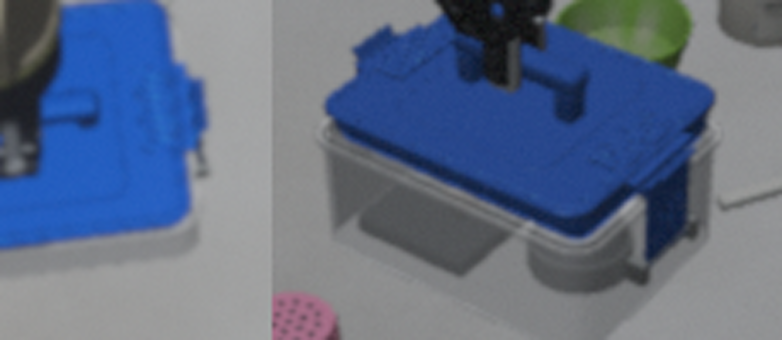

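>>> arm_command:
  targets:
    - [0,0.25,0,0,0]
    - [0,0.5,0,0,0]
    - [0,0.7,0,0,0]
    - [0,0.7,0,0,0]

```text
clock: 11.47
position: [0.5981, -0.0226, 0.1899]
ee_rot: [-0.51, 0.489, -0.488, 0.512]
ft_force: [-1.1, 6.0, 6.2]
grip_width: 0.194
```

>>> arm_command:
  targets:
    - [-0.2,0,0.05,0,0]
    - [-0.2,0.15,0.05,0,0]
    - [-0.2,0.25,0.05,0,0]
    - [-0.2,0.25,0.05,0,0]

```text
clock: 11.8
position: [0.5982, -0.0225, 0.1872]
ee_rot: [-0.511, 0.489, -0.489, 0.511]
ft_force: [-0.7, 1.2, 5.3]
grip_width: 0.19
```

```bash
python3 -c "
from h import *
delta((.5967,-.0248,.188),2.6)
for n in ('scene','top'): cv2.imwrite(f'pics/{n}12.png',manip.camera(n)[:,:,::-1])
a=cv2.imread('pics/top12.png')[170:270,240:320];b=cv2.imread('pics/scene12.png')[160:260,230:380]
cv2.imwrite('pics/t12.png',cv2.resize(np.hstack([a,b]),None,fx=3.4,fy=3.4,interpolation=2))
"
```

```text
t 11.8 pos [ 0.5982 -0.0225  0.1872] yaw 2.51 F [-0.7  1.2  5.3] g 0.19 shift [ 0.22 -0.08 -0.16] turn -0.0015301543233496974
```

View pics/t12.png

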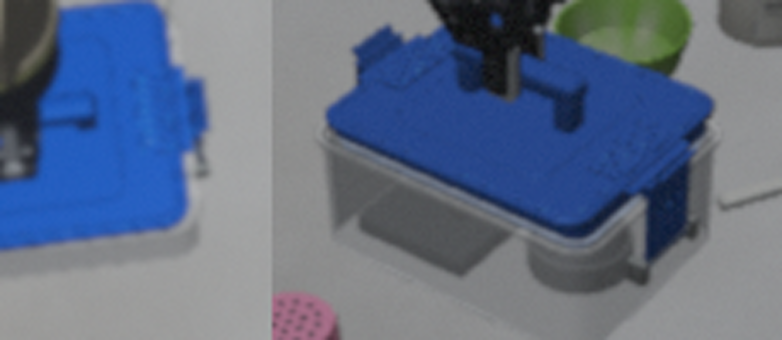

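>>> arm_command:
  targets:
    - [0,0,0,0,50]
    - [0,0,0,0,50]
    - [0,0,0,0,50]
    - [0,-1.5,0,0,50]
    - [0,-4,0,0,50]
    - [0,-6,0,0,0]
    - [4,-6,0,0,0]
    - [8,-6,0,0,0]
    - [8,-6,0,0,0]
    - [8,-6,0,0,0]

```text
clock: 12.73
position: [0.6007, -0.106, 0.2468]
ee_rot: [0.51, -0.49, 0.491, -0.509]
ft_force: [-0.9, 0.8, -0.4]
grip_width: 0.001
```

```bash
python3 -c "
from h import *
delta((.598+.0036,-.0217-.08,.178),2.6)
for n in ('scene','top'): cv2.imwrite(f'pics/{n}13.png',manip.camera(n)[:,:,::-1])
a=cv2.imread('pics/top13.png')[170:270,240:320];b=cv2.imread('pics/scene13.png')[160:260,230:380]
cv2.imwrite('pics/t13.png',cv2.resize(np.hstack([a,b]),None,fx=3.4,fy=3.4,interpolation=2))
"
```

```text
t 12.73 pos [ 0.6007 -0.106   0.2468] yaw 2.21 F [-0.9  0.8 -0.4] g 0.001 shift [-0.43  6.88  0.1 ] turn -0.006799955437958755
```

View pics/t13.png

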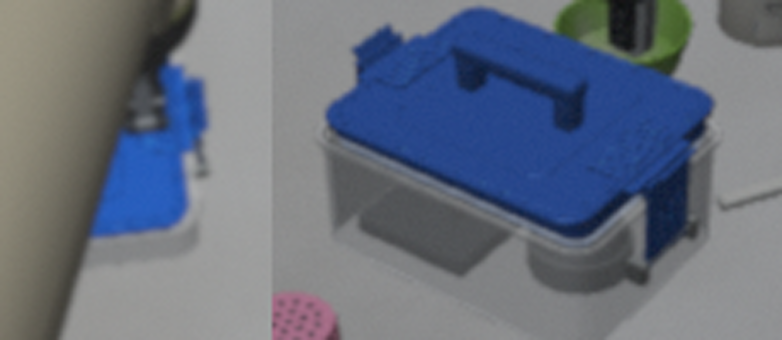

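>>> arm_command:
  targets:
    - [-0.4,2,0.1,0,0]
    - [-0.4,4,0.1,0,0]
    - [-0.4,5.5,0.1,0,0]
    - [-0.4,6.2,0.1,0,0]
    - [-0.4,6.4,0.1,0,0]
    - [-0.4,6.6,0.1,0,0]
    - [-0.4,6.8,0.1,0,0]

```text
clock: 13.42
position: [0.6027, -0.0981, 0.1796]
ee_rot: [-0.511, 0.488, -0.489, 0.511]
ft_force: [-0.1, 0.5, 0.1]
grip_width: 0.0
```

>>> arm_command:
  targets:
    - [0.25,0,0,0,0]
    - [0.25,0.1,0,0,0]
    - [0.25,0.2,0,0,0]
    - [0.25,0.2,0,0,0]

```text
clock: 13.75
position: [0.6026, -0.101, 0.1774]
ee_rot: [-0.511, 0.489, -0.489, 0.511]
ft_force: [0.9, -0.6, 2.6]
grip_width: -0.003
```

>>> arm_command:
  targets:
    - [0,0.1,0,0,0]
    - [0,0.2,0,0,0]
    - [0,0.2,0,0,0]

```text
clock: 14.0
position: [0.6031, -0.1003, 0.1758]
ee_rot: [-0.51, 0.489, -0.489, 0.512]
ft_force: [-1.2, 3.0, 6.6]
grip_width: 0.002
```

>>> arm_command:
  targets:
    - [0,0.1,0,0,0]
    - [0,0.2,0,0,0]
    - [0,0.2,0,0,0]

```text
clock: 14.25
position: [0.6031, -0.1001, 0.1742]
ee_rot: [-0.51, 0.489, -0.489, 0.512]
ft_force: [-2.5, 3.5, 11.9]
grip_width: -0.002
```

>>> arm_command:
  targets:
    - [0,0.1,0,0,0]
    - [0,0.15,0,0,0]
    - [0,0.15,0,0,0]

```text
clock: 14.5
position: [0.6028, -0.1005, 0.1722]
ee_rot: [-0.51, 0.489, -0.489, 0.511]
ft_force: [0.3, 0.1, 0.0]
grip_width: 0.0
```

>>> arm_command:
  targets:
    - [0,0.15,0,0,0]
    - [0,0.3,0,0,0]
    - [0,0.3,0,0,0]

```text
clock: 14.75
position: [0.6024, -0.1009, 0.1687]
ee_rot: [-0.511, 0.489, -0.489, 0.511]
ft_force: [-1.8, 1.4, 7.6]
grip_width: 0.001
```

>>> arm_command:
  targets:
    - [0,0.1,0,0,0]
    - [0,0.15,0,0,0]
    - [0,0.15,0,0,0]

```text
clock: 15.0
position: [0.6024, -0.1009, 0.1684]
ee_rot: [-0.51, 0.489, -0.489, 0.511]
ft_force: [-7.6, 3.4, 20.2]
grip_width: 0.001
```

>>> arm_command:
  targets:
    - [0,-3,0,0,0]
    - [0,-7,0,0,0]
    - [-4,-7,0,0,0]
    - [-8,-7,0,0,0]
    - [-12,-7,0,0,0]
    - [-16,-7,0,0,0]
    - [-16,-7,0,0,0]
    - [-16,-7,0,0,0]

```text
clock: 15.67
position: [0.5949, 0.0622, 0.2361]
ee_rot: [0.512, -0.488, 0.487, -0.512]
ft_force: [0.9, -1.3, -0.4]
grip_width: -0.003
```

```bash
python3 -c "
from h import *
delta((.598-.0036,-.0217+.08,.178),2.6)
for n in ('scene','top'): cv2.imwrite(f'pics/{n}14.png',manip.camera(n)[:,:,::-1])
a=cv2.imread('pics/top14.png')[170:270,240:320];b=cv2.imread('pics/scene14.png')[160:260,230:380]
cv2.imwrite('pics/t14.png',cv2.resize(np.hstack([a,b]),None,fx=3.4,fy=3.4,interpolation=2))
"
```

```text
t 15.67 pos [0.5949 0.0622 0.2361] yaw 2.83 F [ 0.9 -1.3 -0.4] g -0.003 shift [ 0.39  5.81 -0.06] turn 0.0039832680796433985
```

View pics/t14.png

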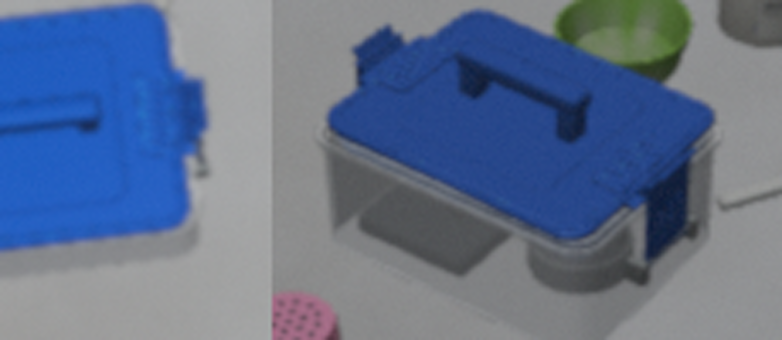

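>>> arm_command:
  targets:
    - [0.1,2,0,0,0]
    - [0.1,4,0,0,0]
    - [0.1,5,0,0,0]
    - [0.1,5.4,0,0,0]
    - [0.1,5.6,0,0,0]
    - [0.1,5.8,0,0,0]
    - [0.1,5.8,0,0,0]

```text
clock: 16.35
position: [0.5957, 0.0577, 0.1794]
ee_rot: [-0.511, 0.489, -0.489, 0.511]
ft_force: [-0.5, 0.2, 0.3]
grip_width: -0.002
```

>>> arm_command:
  targets:
    - [0,0.15,0,0,0]
    - [0,0.3,0,0,0]
    - [0,0.4,0,0,0]
    - [0,0.4,0,0,0]

```text
clock: 16.68
position: [0.5953, 0.0581, 0.1748]
ee_rot: [-0.511, 0.489, -0.489, 0.511]
ft_force: [0.3, 0.0, -0.3]
grip_width: -0.003
```

>>> arm_command:
  targets:
    - [0,0.1,0,0,0]
    - [0,0.2,0,0,0]
    - [0,0.3,0,0,0]
    - [0,0.3,0,0,0]

```text
clock: 17.02
position: [0.5954, 0.0581, 0.1729]
ee_rot: [-0.511, 0.489, -0.489, 0.511]
ft_force: [-4.6, -0.4, 11.2]
grip_width: 0.001
```

>>> arm_command:
  targets:
    - [0,0.1,0,0,0]
    - [0,0.15,0,0,0]
    - [0,0.15,0,0,0]

```text
clock: 17.27
position: [0.5954, 0.0581, 0.1707]
ee_rot: [-0.511, 0.489, -0.489, 0.511]
ft_force: [0.0, -0.9, 0.3]
grip_width: 0.003
```

Snapped, it seems; feel for the hard stop.

>>> arm_command:
  targets:
    - [0,0.1,0,0,0]
    - [0,0.2,0,0,0]
    - [0,0.25,0,0,0]
    - [0,0.25,0,0,0]

```text
clock: 17.6
position: [0.5953, 0.0581, 0.1678]
ee_rot: [0.511, -0.489, 0.489, -0.511]
ft_force: [-1.1, 0.1, 2.3]
grip_width: 0.001
```

>>> arm_command:
  targets:
    - [0,0.1,0,0,0]
    - [0,0.15,0,0,0]
    - [0,0.15,0,0,0]

```text
clock: 17.85
position: [0.5954, 0.058, 0.1677]
ee_rot: [-0.511, 0.489, -0.489, 0.511]
ft_force: [-7.6, 0.2, 16.9]
grip_width: 0.0
```

>>> arm_command:
  targets:
    - [0,-4,0,0,0]
    - [0,-8,0,0,0]
    - [0,-12,0,0,0]
    - [0,-16,0,0,0]
    - [0,-20,0,0,0]
    - [4,-20,0,0,0]
    - [8,-20,0,0,0]
    - [12,-20,-3,0,0]
    - [16,-20,-7,0,0]
    - [20,-20,-10,0,0]

```text
clock: 18.68
position: [0.5216, -0.1226, 0.3657]
ee_rot: [0.511, -0.489, 0.489, -0.51]
ft_force: [0.8, -0.4, 0.3]
grip_width: -0.002
```

>>> arm_command:
  targets:
    - [4,0,0,0,0]
    - [8,0,0,0,0]
    - [12,0,0,0,0]
    - [16,0,0,0,0]
    - [16,0,0,0,0]

```text
clock: 19.1
position: [0.5269, -0.2893, 0.3659]
ee_rot: [0.51, -0.491, 0.492, -0.507]
ft_force: [-0.9, -0.9, -0.0]
grip_width: -0.001
```

```bash
python3 -c "
from h import *
delta((.598-.0036,-.0217+.08,.178),2.6)
for n in ('scene','top'): cv2.imwrite(f'pics/{n}15.png',manip.camera(n)[:,:,::-1])
a=cv2.imread('pics/top15.png')[170:270,180:320];b=cv2.imread('pics/scene15.png')[150:260,230:380]
cv2.imwrite('pics/t15.png',cv2.resize(a,None,fx=5,fy=5,interpolation=2))
cv2.imwrite('pics/s15.png',cv2.resize(b,None,fx=5,fy=5,interpolation=2))
"
```

```text
t 19.1 pos [ 0.5269 -0.2893  0.3659] yaw 1.93 F [-0.9 -0.9 -0. ] g -0.001 shift [-34.59  18.64   7.95] turn -0.011654335094582031
```

View pics/t15.png

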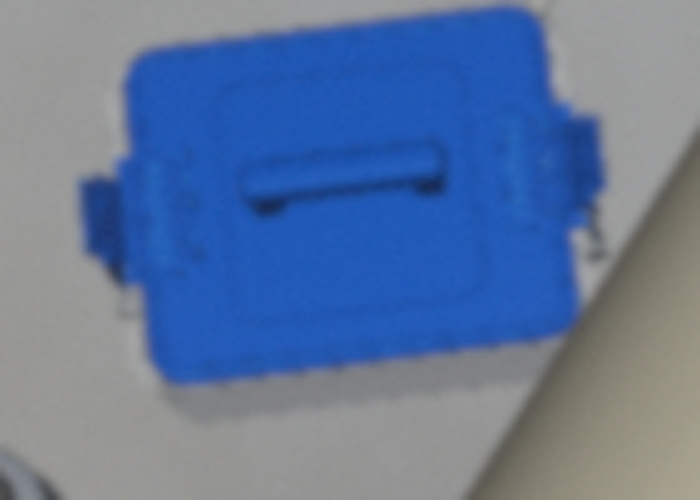

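View pics/s15.png

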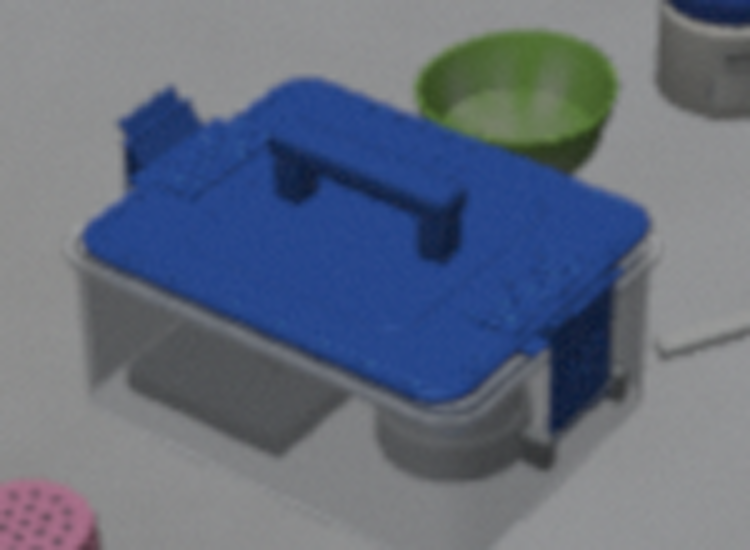

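```bash
python3 -c "
from h import *
out=[]
for k in (12,13,14,15):
    I=cv2.imread(f'pics/scene{k}.png')
    g=cv2.cvtColor(I,cv2.COLOR_BGR2HSV);m=cv2.inRange(g,(105,120,50),(125,255,255))
    r=[]
    for c in (252,262,280,300,315): 
        v=np.nonzero(m[185:250,c])[0]; r.append(185+v.max())
    print(k,'lower edge rows at cols 252,262,280,300,315:',r)
    out.append(np.vstack([cv2.resize(I[160:200,250:290],(200,200),interpolation=2),cv2.resize(I[190:240,320:370],(200,250),interpolation=2)]))
cv2.imwrite('pics/cmp.png',np.hstack(out))
"
```

```text
12 lower edge rows at cols 252,262,280,300,315: [np.int64(200), np.int64(204), np.int64(212), np.int64(221), np.int64(228)]
13 lower edge rows at cols 252,262,280,300,315: [np.int64(200), np.int64(204), np.int64(212), np.int64(221), np.int64(228)]
14 lower edge rows at cols 252,262,280,300,315: [np.int64(200), np.int64(205), np.int64(213), np.int64(223), np.int64(229)]
15 lower edge rows at cols 252,262,280,300,315: [np.int64(202), np.int64(207), np.int64(215), np.int64(223), np.int64(230)]
```

View pics/cmp.png

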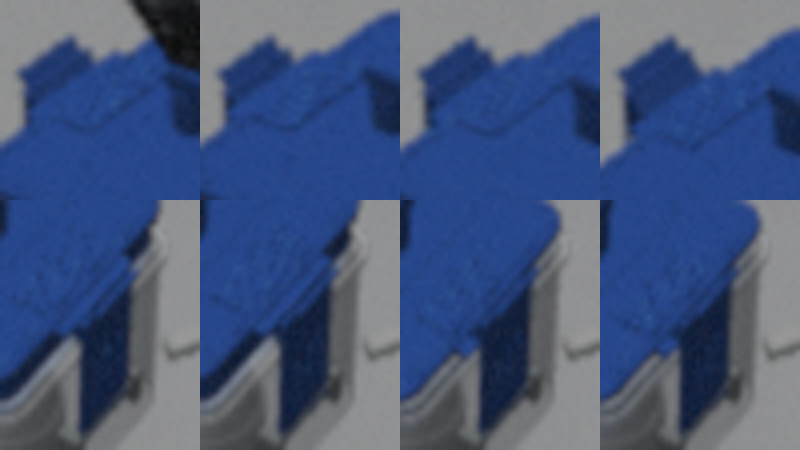

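```bash
python3 -c "
from workcell import manip
print(manip.hand_in(), manip.get_obs()['clock'])"
```

```text
the job is handed in; nothing more can be done
the job is handed in; nothing more can be done
```

The job is done and handed in at about 19 s of the 61 s allowed. The small grey canister stands upright in the collar, and the lid is down with both catches snapped over it.

**Catches:** I pressed pad_a first, then pad_b. At each end the force built to 11–12 N and fell to about 0 on the next small step, as a snap would. A hard stop followed with the fingertips about 95 mm above the worktop, which is where a lid fully home puts the pads. When I felt for that stop the force reached 20 N at pad_a and 17 N at pad_b. That is just over the 16 N given for the pads, but well under the arm limits.

**Last pictures:** Both ends of the lid dropped when pressed. The catch tops stand above the ears, and the plate lies evenly along the rim. The box stands on the worktop with the arm clear. The find was on its bed in the last clear view before the lid went on; I did not check it through the closed box.

**Disagreements:** The two cameras differed by a few millimetres, and the top view read about 3 mm short in x against the arm. I corrected for that. While laying the lid on, about 6 N of side force showed up, and I relieved it by shifting the lid 2 mm before letting go.

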